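# Dock the external drive and start the backup

### The arm

A 7-joint arm with a two-finger parallel gripper is mounted at the origin on the work surface. World frame = base frame: x ahead of the robot, y to its left, z up, the work surface at z = 0. Lengths are in mm, angles in rad, forces in N, time in s.
With the tool pointing down it reaches from about 400 to 875 mm from the base axis. Payload 19.3 kg.
Tool frame: the origin (TCP) lies at the very end of the fingers, on their centre line; the grasp point (between the pads) lies 19 mm behind it (grip_point_offset is the z of the grasp point in the tool frame, in mm); z points along the fingers, x is the direction in which the jaws open and shut, and the axes are right-handed (so a half turn about z gives the same grasp; the last joint's range is limited). The gripper opens to 85 mm and grips with 20 to 120 N. Pads are 22 mm wide; open, the fingers measure 114 mm over their backs; the gripper's body (76 mm by 85 mm) begins 54 mm behind the grasp point. The pads swing forward as they close: fully open they stand 13 mm farther back than shut.
Start: joints at [1.202, 0.521, -0.036, 1.599, 0.021, 1.021, -0.113], TCP at [183.955, -597.307, 231.291] pointing down, gripper open.
Joint ranges: [-2.91, 2.91], [-0.3, 2.13], [-1.5, 1.42], [0.17, 2.43], [-1.26, 4.41], [0.16, 1.93], [-2.52, 2.52]. Speed limits (rad/s): [1.89, 1.89, 2.39, 2.39, 3.01, 3.01, 3.01].

### API

Orientations are given as a 3x3 rotation matrix whose columns are the frame's x, y, z axes.
In Python, from workcell import movep, movel, goto_joints, open_gripper, clamp, wait, inverse_kinematics, read_state, camera, PlanningError, finish_job, grip_point_offset gives the robot as it stands. Calls block until the motion is done:
- movep(position, orientation): joint-space move of the TCP to a pose.
- movel(position, frame=None, max_speed=150, guard=None): straight line of the TCP; frame=None keeps the orientation; max_speed is the mean speed in mm/s. With guard (N) it stops when the force on the tool has changed by that much, and returns True; else False.
- goto_joints(angles): joint-space move.
- open_gripper() and clamp(): open the fingers fully, or close them until they stop; the grip force is fixed at half the most.
- wait(seconds).
- inverse_kinematics(position, orientation): joint angles nearest the present ones, or None.
- read_state(): the state.
- camera(name): name is "scene" or "top" or "wrist"; returns a dict with "image" (384x512x3 uint8, blue, green, red), "range_z" (384x512 float32, mm along the optical axis (not along the pixel's ray), 0 where there is no reading), "fx", "fy", "cx", "cy" (pixels), "cam_to_world" (4x4, takes a point from camera to world coordinates). Camera axes: x right, y up, looking along -z (the intrinsics and any distortion apply to the point x, -y, -z); pixel columns grow to the right and rows downward; lengths in mm; the calibration is good to about 2 mm. A picture is of the moment at which its call begins.
A pose or a line that the arm cannot do raises PlanningError and nothing moves.
- finish_job(): hands the job in, once; it reports no verdict.
The state is a dict: "time": time; "qpos": joint angles; "qvel": joint speeds; "joint_efforts": joint torques, N m; "eef_pos": TCP position; "tool_rot": TCP orientation; "ft_force": force on the tool from outside, world axes, zero at the start; "torque": the same for the moment, N m; "finger_gap": finger opening in mm.
Only numpy, scipy, OpenCV 4.12 (cv2) and the standard library are available. Lean on these libraries where they do the work, as an engineer would, in place of code of your own. Each camera call takes 0.05 s, during which the arm holds its last target. There are 200 camera calls.

### The job

Without gripping or lifting it, push the loose blue drive along the desk, orange end first, into the corner of the black docking station, until its orange end is flush against the hub and its long side is flush against the low side wall. Then press the green button on the hub right down with a fingertip and let it go. Leave the mug, the pen pot and the computer mouse where they stand.

Things in the scene. Friction and masses are not known exactly. Their poses are not given: they have to be found in the camera images.
- drive: Loose external drive, a flat blue box lying on the desk, 110 mm long (its x) by 92 mm wide (its y) by 30 mm tall, edges rounded 4 mm, about 0.2 to 0.45 kg, too wide to grasp. Origin: centre of its underside. Its +x axis points to the end with the orange band (the end that goes in first), z up. It slides with ordinary friction (about 1 to 5 N to push).
- drive_rear_left (a point): Corner of the drive's underside at the orange end, left (+y) side: (55, 46, 0) mm in the drive's frame. It belongs at the docking station's inner corner.
- drive_rear_right (a point): Corner of the drive's underside at the orange end, right side: (55, -46, 0) mm in the drive's frame.
- drive_front_left (a point): Corner of the drive's underside at the plain end, left side: (-55, 46, 0) mm in the drive's frame.
- dock: Black L-shaped docking station fixed to the desk; frame as dock_corner. Hub: a block over x = 0 to 75, y = -103 to +12 mm, 36 mm tall, orange stripe on top along the face x = 0 that stops the drive. Side wall: x = -113 to +2, y = 0 to 12 mm, 24 mm tall; its face y = 0 stops the drive's left side.
- dock_corner (a point): Inner corner of the station at desk height: x axis points from the bay into the hub, y axis to the side wall, z up. The bay (x and y below 0) is bare desk, open on its other two sides. Docked, the drive's axes are parallel to these and its centre is at (-55, -46) mm.
- start_top (a point): Centre of the top of the round green button (28 mm across) on top of the hub, (40, -46) mm from the corner in the station's frame. It is pressed straight down.
- start (a joint): Travel of the green button in m: 0 released, 0.006 right down; a spring pushes it back, about 5 N when right down.
- mug: Loose red mug, 82 mm across, 95 mm tall, beyond the side wall; leave it. Origin: centre of its underside; its handle is on its own +y side and reaches about 35 mm farther out.
- pen_pot: Loose dark round pen pot, 72 mm across, 100 mm tall with pens up to 155 mm, to the right of the hub; leave it. Origin: centre of its underside.
- mouse: Loose black computer mouse, 102 mm long (its x), 60 mm wide, 30 mm tall, beyond the side wall; leave it. Origin: centre of its underside.

How it is judged:
By the outcome, as a careful person would: the job done as asked, in the order asked, and still so for the second after the job is handed in, with the robot touching nothing.
It also fails if it takes over 70 s, if anything falls off the work surface, if the arm or the gripper's body presses on something with over 40 N, if the wrist force passes 120 N, or if a joint passes its speed limit or range.

## Working session

There is one attempt and no reset: what is moved stays moved. The work goes in short steps, each a Python script; the robot and the scene stay as the last script left them, time stands still between calls to the robot, and variables do not carry over. Pictures are saved under pics/ and viewed, about 8 in all and at most 12, crops included, and the job is handed in when it is done.

```bash
mkdir -p pics; ls; python3 - <<'E'
from workcell import *
import cv2,numpy as np
for n in("top","scene"):
    c=camera(n); cv2.imwrite(f"pics/{n}0.png",c["image"]); np.savez(f"{n}0.npz",**c)
    print(n,c["fx"],c["fy"],c["cx"],c["cy"],np.round(c["cam_to_world"],3).tolist(),[k for k in c])
print(read_state(),grip_point_offset)
E
```

```text
pics
top 362.9820858152443 362.9820858152443 255.37124356113233 193.08334631080396 [[0.024, 0.986, -0.166, 460.882], [-1.0, 0.026, 0.013, 86.965], [0.017, 0.166, 0.986, 779.086], [0.0, 0.0, 0.0, 1.0]] ['image', 'range_z', 'fx', 'fy', 'cx', 'cy', 'cam_to_world']
scene 385.3019408826776 385.3019408826776 252.65376906235537 192.7563589298226 [[0.006, -0.794, 0.608, 1165.486], [1.0, -0.003, -0.013, 47.78], [0.011, 0.608, 0.794, 774.395], [0.0, 0.0, 0.0, 1.0]] ['image', 'range_z', 'fx', 'fy', 'cx', 'cy', 'cam_to_world']
{'time': 0.1, 'qpos': array([ 1.20179015,  0.52193191, -0.03632543,  1.59990555,  0.02120661,
        1.02107989, -0.11278762]), 'qvel': array([ 1.74567262e-03, -7.61325659e-04,  9.60059303e-04, -3.32412567e-04,
       -1.50176965e-03, -1.29017726e-03, -9.48386530e-05]), 'joint_efforts': array([ 4.67274818e-03, -9.28479838e+01,  1.98403940e+00, -3.70535374e+01,
        1.81723834e-02,  5.28149088e-03,  3.62998804e-06]), 'eef_pos': array([ 183.87494334, -597.05668448,  230.81360012]), 'tool_rot': array([[ 2.94381534e-01, -9.55687917e-01, -3.42850276e-04],
       [-9.55687519e-01, -2.94381725e-01,  8.74757821e-04],
       [-9.36924336e-04,  7.01451809e-05, -9.99999559e-01]]), 'ft_force': array([-0.64525507,  0.94105016, -0.2127435 ]), 'torque': array([ 0.03215212,  0.00754992, -0.02901119]), 'finger_gap': 85.30569183454955} -18.700000000000003
```

View pics/top0.png

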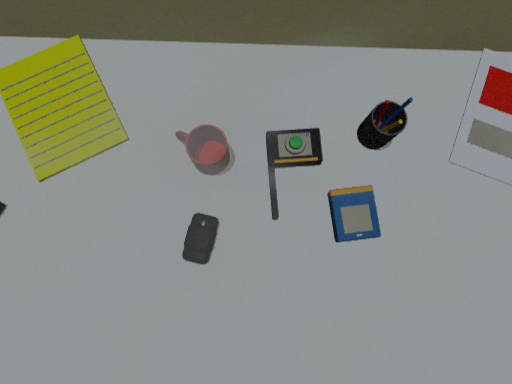

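View pics/scene0.png

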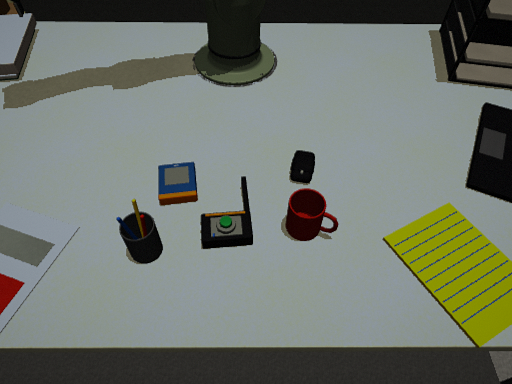

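Top view: drive at about (355,214), orange end up (+x world). Hub is at (295,147), the wall runs down at col 273, mug (209,150), mouse (201,239), pen pot (380,127). Next I fit positions using depth.

```bash
cat > h.py <<'E'
import numpy as np,cv2
def cloud(c):
    v,u=np.mgrid[0:384,0:512]; z=c["range_z"].astype(float)
    p=np.stack([(u-c["cx"])/c["fx"]*z,-(v-c["cy"])/c["fy"]*z,-z],-1)
    M=c["cam_to_world"]; return p@M[:3,:3].T+M[:3,3]
def rect(p):
    r=cv2.minAreaRect(p[:,:2].astype(np.float32)); return np.round(r[0],1),np.round(r[1],1),round(r[2],2),np.round(cv2.boxPoints(r),1).tolist()
def masks(c,P):
    h=cv2.cvtColor(c["image"],cv2.COLOR_BGR2HSV).astype(int); H,S,V=h[...,0],h[...,1],h[...,2]
    ok=c["range_z"]>0; Z=P[...,2]
    reg=ok&(P[...,0]>380)&(P[...,0]<720)&(P[...,1]>-250)&(P[...,1]<110)
    return H,S,V,Z,reg
def big(m):
    n,l,s,_=cv2.connectedComponentsWithStats(m.astype(np.uint8)); return l==1+np.argmax(s[1:,4])
E
python3 - <<'E'
from h import *
for n in("top","scene"):
    c=dict(np.load(n+"0.npz")); P=cloud(c); H,S,V,Z,reg=masks(c,P)
    print(n,"table z",np.median(Z[reg&(S<60)&(V>120)]))
    b=big(reg&(H>95)&(H<125)&(S>100)&(Z>22)&(Z<37)&(P[...,0]<570)); print("blue",b.sum(),np.median(Z[b]),rect(P[b]))
    d=big(reg&(Z>22)&(Z<45)&(P[...,0]<580)&(P[...,1]<-70)); print("drive",d.sum(),np.median(Z[d]),rect(P[d]))
    o=reg&(H>8)&(H<25)&(S>150)&(Z>20)&(Z<45)
    k,l,s,_=cv2.connectedComponentsWithStats(o.astype(np.uint8))
    for i in range(1,k):
        if s[i,4]>8: print("orange",s[i,:],np.median(Z[l==i]),rect(P[l==i]))
    g=big(reg&(H>45)&(H<85)&(S>120)); print("green",g.sum(),P[g].mean(0),np.ptp(P[g],0),np.percentile(Z[g],[10,50,90]))
    k=big(reg&(Z>15)&(Z<60)&(P[...,1]>-75)&(P[...,1]<65)); print("dock",k.sum(),rect(P[k]))
    hb=k&(Z>31)&(Z<41); print("hub",np.median(Z[hb]),rect(P[hb]))
    w=k&(Z>19)&(Z<28)&(P[...,0]<P[hb][:,0].min()-8); print("wall",w.sum(),np.median(Z[w]),rect(P[w]))
    m=(Z>60)&(c["range_z"]>0)&(P[...,0]>450)&(P[...,0]<760)&(abs(P[...,1])<260)
    k,l,s,_=cv2.connectedComponentsWithStats(m.astype(np.uint8))
    for i in range(1,k):
        if s[i,4]>60: print("tall",rect(P[l==i])[:3],Z[l==i].max())
    m=big((Z>12)&(Z<50)&(P[...,0]>380)&(P[...,0]<560)&(P[...,1]>80)&(P[...,1]<300)); print("mouse",rect(P[m]))
E
```

```text
top table z 0.767142803306001
blue 748 30.59488488899808 (array([ 536.4, -132.4]), array([78.2, 91. ]), 8.02, [[491.29998779296875, -92.80000305175781], [504.0, -183.0], [581.5, -172.0], [568.7999877929688, -81.9000015258789]])
drive 1803 30.751130126712724 (array([ 540.7, -132.7]), array([90.1, 92.5]), 7.86, [[489.70001220703125, -93.0], [502.3999938964844, -184.60000610351562], [591.5999755859375, -172.3000030517578], [579.0, -80.69999694824219]])
orange [275 157  43   6 132] 37.19696514399931 (array([659.7,  -6.6]), array([ 8.5, 89.4]), 5.35, [[651.2999877929688, 37.5], [659.5999755859375, -51.5], [668.0999755859375, -50.70000076293945], [659.7999877929688, 38.29999923706055]])
orange [330 186  42   9 181] 30.77114281998047 (array([ 599.5, -122.7]), array([ 9.4, 88.7]), 8.05, [[588.5999755859375, -79.4000015258789], [601.0, -167.1999969482422], [610.2999877929688, -165.89999389648438], [597.9000244140625, -78.0999984741211]])
green 123 [691.9060973   -2.13242684  58.47100167] [26.36942489 24.55762063  7.7159792 ] [56.88585787 58.61718179 59.93306004]
dock 2092 (array([632.3,  -7.9
[... 2267 characters left out ...]
114.5]), 3.82, [[649.5, 53.29999923706055], [657.0999755859375, -61.0], [727.2000122070312, -56.29999923706055], [719.5999755859375, 58.0]])
wall 168 23.891248816863254 (array([588.7,  39.9]), array([104.9,  12.1]), 5.57, [[535.9000244140625, 40.79999923706055], [537.0, 28.799999237060547], [641.5, 39.0], [640.2999877929688, 51.0]])
tall (array([671.1, 188.3]), array([ 82.1, 104. ]), 5.24) 98.82349240588098
tall (array([ 729.4, -181.7]), array([71.4, 58.7]), 87.37) 154.51185880539765
mouse (array([493.3, 190.7]), array([ 59.3, 102.5]), 78.28, [[437.1000061035156, 172.10000610351562], [537.4000244140625, 151.1999969482422], [549.5, 209.3000030517578], [449.1000061035156, 230.10000610351562]])
```

```bash
cat >> h.py <<'E'
A=np.radians(5.5); EX=np.array([np.cos(A),np.sin(A),0]); EY=np.array([-np.sin(A),np.cos(A),0]); C=np.array([647.05,39.6,0])
R=np.column_stack([EX,-EY,[0,0,-1]])
def D(x,y,z): return C+x*EX+y*EY+np.array([0,0,z])
def loc(p): q=np.asarray(p)-C; return np.round([q@EX,q@EY,q[2]],1)
def drive_pose(c):
    P=cloud(c); H,S,V,Z,reg=masks(c,P)
    L=np.stack([(P-C)@EX,(P-C)@EY],-1)
    m=big(reg&(Z>25)&(Z<34)&(L[...,1]<-.5)&(L[...,1]>-230)&(L[...,0]<2)&(L[...,0]>-200))
    r=cv2.minAreaRect(L[m].astype(np.float32)); return m.sum(),np.round(r[0],1),np.round(r[1],1),round(r[2],2),np.round(np.percentile(L[m],[.5,99.5],axis=0),1).tolist()
E
python3 - <<'E'
from h import *; from workcell import *
s=lambda t:print(t,loc(read_state()["eef_pos"]),np.round(read_state()["ft_force"],1),round(read_state()["time"],1))
print(inverse_kinematics(D(-112,-238,120),R), inverse_kinematics(D(-112,-238,120),R@np.diag([-1,-1,1])))
movep(D(-112,-238,120),R); s("above")
print(movel(D(-112,-238,2),max_speed=120,guard=15)); s("down")
print(movel(D(-112,-109,2),max_speed=60,guard=14)); s("pushed")
movel(D(-112,-135,2)); movel(D(-112,-135,120)); s("up")
movel(D(-260,-135,140));s("clear")
c=camera("top"); print(drive_pose(c)); cv2.imwrite("pics/top1.png",c["image"])
E
```

```text
[ 0.5723287   0.64660033 -0.45773573  1.75571901  0.3706327   0.82576599
  0.03609339] [ 0.01154288  0.64556338  0.36036383  1.78726275 -0.31136269  0.76494209
 -2.51355999]
above [-112.5 -239.4  120.1] [-0.4 -0.1 -1.4] 2.1
False
down [-111.6 -238.2    2.7] [ 0.1 -0.5  0.4] 3.2
False
pushed [-112.  -109.1    2. ] [-0.7 -1.3 -0.3] 5.5
up [-112.4 -134.8  119.2] [-0.7 -0.5 -0. ] 6.8
clear [-259.2 -134.9  139.9] [-0.6 -0.3  0.7] 7.9
(np.int64(2289), array([-110. ,  -52.3]), array([110.3,  92.2]), 0.02, [[-164.6, -97.3], [-56.1, -6.6]])
```

View pics/top1.png

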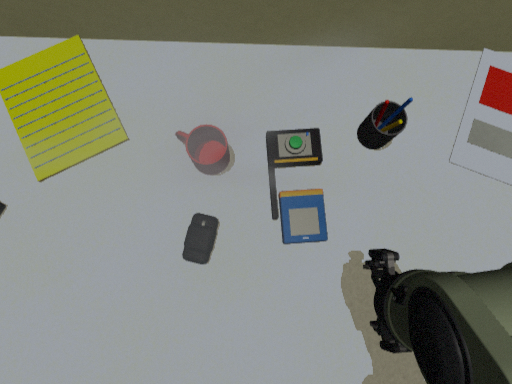

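Drive at (303,216) is now parallel to the dock, with a gap of about 6 mm to the wall. Next are the +x push, the +y push, and a final +x push, all with closed fingers.

```bash
python3 - <<'E'
from h import *; from workcell import *
def s(t):
    r=read_state();f=r["ft_force"];print(t,loc(r["eef_pos"]),"F dock",np.round([f@EX,f@EY,f[2]],1),round(r["time"],1))
R2=np.column_stack([EY,EX,[0,0,-1]])
def tocam(): 
    c=camera("top"); print(drive_pose(c)); return c
def push_x(x0,y,z=10):
    movep(D(x0,y,90),R2); movel(D(x0,y,z),max_speed=120,guard=15); s("down")
    print(movel(D(-112,y,z),max_speed=40,guard=14)); s("pushed x")
    movel(D(-140,y,z)); movel(D(-140,y,90))
clamp(); s("clamped")
push_x(-195,-52)
movep(D(-55,-130,90),R); movel(D(-55,-130,10),max_speed=120,guard=15); s("down")
print(movel(D(-55,-94,10),max_speed=30,guard=14)); s("pushed y")
movel(D(-55,-125,10)); movel(D(-55,-125,90))
push_x(-145,-46)
movel(D(-260,-135,140)); s("clear")
c=tocam(); cv2.imwrite("pics/top2.png",cv2.resize(c["image"][110:270,180:400],None,fx=3,fy=3))
c=camera("scene"); print(drive_pose(c)); cv2.imwrite("pics/sc2.png",cv2.resize(c["image"][130:270,140:340],None,fx=4,fy=4))
E
```

```text
clamped [-260. -135.  140.] F dock [ 0.4 -0.1  0.9] 8.7
down [-194.8  -52.    10.5] F dock [ 1.4 -0.   0.1] 10.5
True
pushed x [-117.5  -51.9    9.5] F dock [-0.2 -0.6  0.3] 12.3
down [ -54.6 -130.    10.5] F dock [ 0.4 -0.3  0.3] 15.2
True
pushed y [ -55.2 -103.3    9.8] F dock [ 1.7 -2.4  1.6] 16.1
down [-144.7  -45.9   10.4] F dock [ 0.5 -0.3 -0.9] 18.9
True
pushed x [-117.4  -46.     9.6] F dock [-0.5  0.4 -0.8] 19.6
clear [-259.6 -134.6  139.9] F dock [-0.1  0.9 -0.2] 21.8
(np.int64(2241), array([-53.4, -46.6]), array([110.7,  92.1]), 0.07, [[-108.3, -91.6], [1.5, -1.0]])
(np.int64(1292), array([-53.6, -46.3]), array([ 91.5, 108.2]), 89.83, [[-106.1, -91.6], [-0.9, -1.2]])
```

View pics/top2.png

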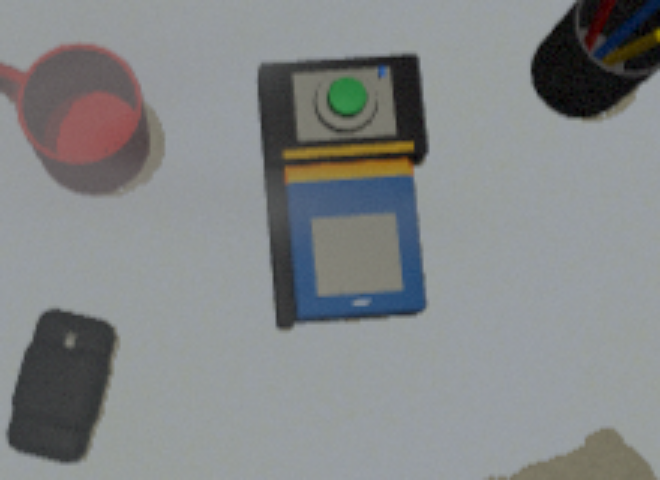

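View pics/sc2.png

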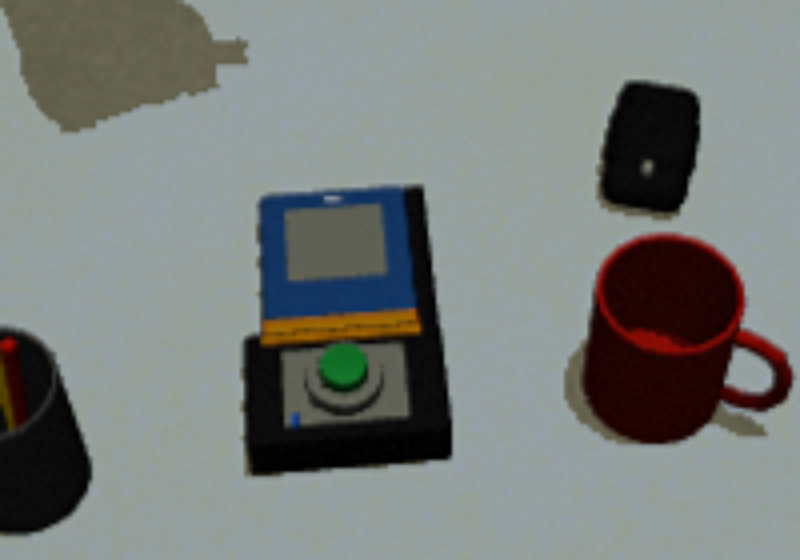

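Top and scene views both show the drive seated in the corner: its orange band meets the hub stripe and its left side lies along the wall. I'll confirm with a firmer push on each side, then press the button.

```bash
python3 - <<'E'
from h import *; from workcell import *
def s(t):
    r=read_state();f=r["ft_force"];print(t,loc(r["eef_pos"]),"F dock",np.round([f@EX,f@EY,f[2]],1),round(r["time"],1))
c=camera("top"); P=cloud(c)
L=np.stack([(P-C)@EX,(P-C)@EY],-1); r=np.hypot(L[...,0]-40,L[...,1]+46)
for a,b in((0,10),(14,17),(17,20),(20,24)): print("ring",a,b,np.round(np.percentile(P[...,2][(r>=a)&(r<b)],[10,50,90]),1))
R2=np.column_stack([EY,EX,[0,0,-1]])
movep(D(-125,-125,90),R); movel(D(-55,-125,90)); movel(D(-55,-112,10),max_speed=120,guard=15)
print(movel(D(-55,-94,10),max_speed=20,guard=20)); s("y2")
movel(D(-55,-125,10)); movel(D(-55,-125,90))
movep(D(-140,-46,90),R2); movel(D(-140,-46,10),max_speed=120,guard=15)
print(movel(D(-110,-46,10),max_speed=25,guard=20)); s("x2")
movel(D(-140,-46,10)); movel(D(-140,-46,100))
movel(D(40,-46,100)); s("above button")
movel(D(40,-46,68),max_speed=60,guard=10); s("near")
print(movel(D(40,-46,46),max_speed=15,guard=15)); s("pressed"); wait(.3); s("held")
E
```

```text
ring 0 10 [56.6 58.8 60.2]
ring 14 17 [46.9 48.9 50.1]
ring 17 20 [46.3 48.3 49.8]
ring 20 24 [36.1 39.5 49.1]
True
y2 [ -55.2 -103.4   10. ] F dock [ 0.  -1.5  1. ] 25.3
True
x2 [-117.5  -46.     9.5] F dock [-0.1  0.   1.6] 29.1
above button [ 39.5 -46.1  99.9] F dock [-0.   0.5 -0.3] 31.5
near [ 40.1 -45.9  68. ] F dock [ 0.5 -0.3 -0.7] 32.2
True
pressed [ 40.  -46.   52.1] F dock [-2.1 -0.  10.4] 33.2
held [ 40. -46.  52.] F dock [-3.4 -0.4 12.8] 33.5
```

The repeat contacts (y −103.4, x −117.5) match the first ones, so the drive is against both stops. The button is held at z=52.0 with 12.8 N, about 6 mm below its 58 mm top, so it has bottomed. Now release and check.

```bash
python3 - <<'E'
from h import *; from workcell import *
movel(D(40,-46,100),max_speed=80); movel(D(-200,-100,160)); movel(D(-260,-135,160)); wait(.5)
c=camera("top"); P=cloud(c); print(drive_pose(c),drive_pose(camera("scene")))
L=np.stack([(P-C)@EX,(P-C)@EY],-1); r=np.hypot(L[...,0]-40,L[...,1]+46)
print("button",np.median(P[...,2][r<10]),read_state()["time"],read_state()["ft_force"])
c0=np.load("top0.npz")
d=cv2.absdiff(c["image"],c0["image"]).max(2)
for n,(u0,u1,v0,v1) in dict(mug=(170,240,115,180),mouse=(178,222,205,268),pot=(352,412,92,152),dock=(262,300,125,165)).items(): print(n,np.percentile(d[v0:v1,u0:u1],[50,99]),d[v0:v1,u0:u1].max())
cv2.imwrite("pics/top3.png",cv2.resize(c["image"][80:280,160:430],None,fx=2.8,fy=2.8))
E
```

```text
(np.int64(2262), array([-53.5, -50.9]), array([100.6, 111. ]), 89.91, [[-108.4, -91.8], [1.7, -0.9]]) (np.int64(1291), array([-53.6, -45.8]), array([ 91. , 107.6]), 88.7, [[-106.3, -91.4], [-0.5, -1.2]])
button 58.654873526296 37.3333 [0.14804167 0.29902464 0.17743238]
mug [ 6. 11.] 14
mouse [ 6. 11.] 17
pot [ 7. 20.] 27
dock [ 5.   49.62] 97
```

View pics/top3.png

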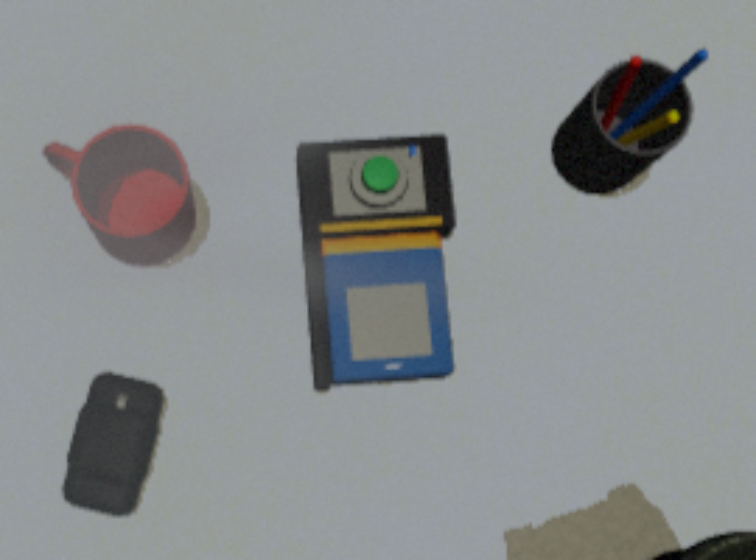

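The drive is still in the corner, with its band against the hub stripe at about (380,235) in the crop. The button is back up, and the mug, mouse and pot haven't moved.

```bash
python3 -c "
from workcell import *
finish_job()"
```

```text
the job is handed in; nothing more can be done
```

The drive is in the corner of the docking station and the green button was pressed right down and let go. I handed the job in at about 37 s on the robot's clock, under the 70 s limit.

**What I did:** With open fingers I pushed the drive sideways until it was about 6 mm from the side wall. With closed fingertips I then pushed it into the hub, into the wall, and into the hub again. A firmer 20 N push each way followed, then the button press.

**Drive:** The firmer pushes stopped within 0.1 mm of where the earlier ones did, so it is against both faces. The camera fits put the drive's angle within about 0.1° of the station's before the press. They put its centre within about 1.5 mm of the docked pose, against a calibration good to about 2 mm.

**Button:** I held it about 6 mm below its rest height at about 13 N, more than the 5 N spring, so it bottomed out. Afterwards it was back at its starting height of about 58.7 mm.

**Mug, mouse and pen pot:** Before and after images show no movement of any of them.

**Checks that disagreed:** After the press, the top-camera box fit came out about 9 mm too wide, with its centre 5 mm off sideways. I put this down to stray pixels, because the same picture's edge limits were unchanged. The scene-camera fit also matched the docked position, although its angle was 1.3° off.

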